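# Shift the bottle roller from second to third gear and start it

## Robot

A 7-joint arm with a two-finger parallel gripper is mounted at the origin on a cart in front of the work surface, level with it; the furniture and walls round the work are solid. World frame = base frame: x ahead of the robot, y to its left, z up, the work surface at z = 0. Lengths are in m, angles in rad, forces in N, time in s.
With the tool pointing down it reaches from about 0.4 to 0.85 m from the base axis. Payload 4.4 kg.
Tool frame: the origin (TCP) lies midway between the tips of the shut fingers; the grasp point (between the pads) lies 19 mm behind it; z points along the fingers, y is the line along which they close (so a half turn about z gives the same grasp; the last joint's range is limited). The gripper opens to 94 mm and grips with 3 to 60 N. Pads are 16 mm wide; open, the fingers measure 119 mm over their backs; the gripper's body (75 mm by 177 mm) begins 78 mm behind the grasp point.
Start: joints at [-1.176, 0.628, 0.038, 1.517, -0.027, 0.996, -0.02], TCP at [0.289, 0.582, 0.205] pointing down, gripper open.
Joint ranges: [-3.06, 3.06], [-0.37, 2.12], [-1.25, 1.32], [0.18, 2.47], [-1.1, 4.24], [0.23, 1.98], [-2.94, 2.94]. Speed limits (rad/s): [2.57, 2.57, 3.14, 3.14, 3.14, 3.14, 3.14].

## Interface

Orientations are given as [roll, pitch, yaw] about the fixed x, y, z axes, in that order (R = Rz(yaw) Ry(pitch) Rx(roll)).
In Python, from cell import env gives the robot as it stands.
- The arm moves only by the tool jog_arm, never from a script. Its argument "moves" is a list of rows, each an object of numbers: "wx", "wy", "wz": the turn, a rotation vector about the tool's x, y, z in rad; "tx", "ty", "tz": the shift along the tool's x, y, z in m; "claw": the opening, from 0 (shut) to 1 (fully open). In form: [{"wx": .., "wy": .., "wz": .., "tx": .., "ty": .., "tz": .., "claw": ..}, ...]. A call has exactly 10 rows; each row is the pose to reach, as a shift and turn from the pose commanded when the call began, along the tool's axes at that moment; what a row does not reach only later rows make up. A row lasts 1/10 s, in which the tool goes at most 50 mm and 8.59 degrees, less where a joint would pass 70% of its speed; a pose out of reach is approached as far as the arm can. A call with a gripper value outside its range is refused whole. The fingers move at their own pace and stop on an object; "force" is the grip in N (left out, the last holds). Time passes only in rows, so rows that repeat a pose let the fingers close, or fill a call up. It gives the time, the measured TCP pose, the force, the opening and the grip force at its end, in the units of the state.
- env.observe(): the state, without advancing time (a new reading comes with each control period).
- env.camera(name): name is "scene" or "side" or "wrist"; returns (picture, depth): 480x640x3 uint8, red, green, blue; 480x640 float32, m along the optical axis (not along the pixel's ray), 0 where there is no reading.
- env.camera_model(name): a dict with "K" (3x3 intrinsics, pixels), "distortion" ([k1, k2, p1, p2, k3] as OpenCV has them; the pictures are not rectified), "T" (4x4, takes a point from camera to world coordinates). Camera axes: x right, y up, looking along -z (the intrinsics and any distortion apply to the point x, -y, -z); pixel columns grow to the right and rows downward; lengths in m; the calibration is good to about 2 mm. A picture is of the moment at which its call begins: read the wrist's pose just before it. camera_model takes no time and is no camera call; for the wrist camera it gives the pose at the moment of the call.
- env.hand_in(): hands the job in; it is judged then, once.
The state is a dict: "time": time; "joint_pos": joint angles; "dq": joint speeds; "tau": joint torques, N m; "tool_pos": TCP position; "ee_rot": TCP orientation; "contact_force": force on the tool from outside, world axes, zero at the start; "wrist_torque": the same for the moment, N m; "opening": finger opening in m; "gripper_force": force on a finger pad.
Only numpy, scipy, OpenCV 4.12 (cv2) and the standard library are available. Lean on these libraries where they do the work, as an engineer would, in place of code of your own. Each camera call takes 0.05 s, during which the arm holds its last target. There are 200 camera calls.

## Task

The bottle roller was left in second gear, or part-way out of it. Pushing with the fingertips only, bring its black-knobbed gear lever to the cross channel of the H-shaped gate, push it across to the right and then fully forward into third, the far right slot, without forcing it; only then press the green start button fully down and let it go. Leave the red stop button, the bottle on the rollers and everything else on the bench alone.

Things in the scene. Friction and masses are not known exactly. Their poses are not given: they have to be found in the camera images.
- roller: Bottle roller, fixed: white gear housing 200 (x) x 150 (y) x 115 high, with a bed of two black rollers on its left (+y) reaching 375 from the origin. Origin: on the bench under the centre of the housing. x axis forward (from the near to the far side of the gate), y to the left along the rollers, z up. The H gate lies on top in the far half, the two buttons in the near half.
- gate_centre (a point): Centre of the H gate on top of its aluminium plate, 119 above the bench, 35 forward of the roller's origin. A cross channel 17 wide runs left-right (roller y); from it two lanes 17 wide, 18 left and 18 right of centre, run forward and back. One to four black dots mark the slots: 1 far left, 2 near left, 3 far right, 4 near right. The 10 thick stick has 3.5 play either way.
- gear_lever: Gear lever: 10 thick steel stick with a black pear-shaped knob 34 across. Origin: centre of the knob at its widest (top 17 above, foot 26 below), 190 above the bench when upright; z axis up along the stick. The pivot is 155 below the origin, under the gate centre, 35 above the bench. The knob moves 36 forward or back, 34 left or right of upright; it takes 2 to 3 N and stays where left.
- shift_across (a joint): Lever's sideways angle, rad: 0 upright, positive to the right (roller -y). About -0.22 in the left lane, +0.22 in the right lane; stops at +-0.26.
- shift_forward (a joint): Lever's forward angle, rad: 0 in the cross channel, positive forward (roller +x). Stops at +0.235 (fully home in 1 or 3) and -0.235 (fully home in 2 or 4). The lever can cross between the lanes only near 0 (freely within about 0.04; the rounded corners lead it in from a little further).
- start_top (a point): Centre of the upper face of the green start button, 26 across, near left of the gate; it is pressed straight down.
- start (a joint): Travel of the green start button, m: 0 up, 0.006 fully down (about 5 N); springs back.
- stop_top (a point): Centre of the upper face of the red stop button, 26 across, 58 to the right of the green one.
- stop (a joint): Travel of the red stop button, m: 0 up, 0.006 fully down.
- solvent_bottle: Brown solvent bottle with blue cap, 104 across, 238 long, lying loose on the rollers, its top about 163 above the bench. Origin at the centre of its base, which is the end next to the gear housing; its z axis runs to the cap.
- red_cap_bottle: Small brown bottle with red cap, 58 across, 122 high, standing loose near right. Origin under its centre.
- bottle_amber_250: Brown bottle, white cap, 62 across, 128 high, standing loose far right. Origin under its centre.
- bottle_amber_100: Brown bottle, black cap, 48 across, 103 high, standing loose far right. Origin under its centre.
- bottle_amber_50: Brown bottle, white cap, 41 across, 85 high, standing loose far right. Origin under its centre.

How it is judged:
On the way, in this order (a step that is already met when the one before it is completed fails the run):
1. the lever has crossed to the right lane (value of joint shift_across above 0.165 rad and value of joint start below 0.002 m), for 0.05 s.
2. the lever is fully forward in third (value of joint shift_across above 0.165 rad and value of joint shift_forward above 0.205 rad), for 0.2 s.
3. the green start button is fully down (value of joint start above 0.005 m), for 0.05 s.
At the end, for the whole second after the job is handed in: The lever stands at rest in third (right lane, at least 0.205 rad of 0.235 forward), both buttons are up again, and the bottle lies on the rollers within 12 mm of where it was (all of step 2 and velocity of joint shift_forward between -0.05 and 0.05 rad/s and value of joint each of start, stop below 0.0015 m and distance of solvent_bottle from where it was at the start of the episode below 0.012 m); the robot touches nothing.
It fails at once if the start button is pressed while the lever is not home in third (value of joint start above 0.003 m and (value of joint shift_across below 0.165 rad or value of joint shift_forward below 0.2 rad)).
It fails at once if the red stop button is pressed (value of joint stop above 0.003 m).
It fails at once if the lever is gripped hard or forced (more than 35 N) (contact force between any of the fingers, the arm and gear_lever above 35 N).
It fails at once if the bottle on the rollers is shoved, rolled off or lifted (more than 12 mm or 7 degrees) (distance of solvent_bottle from where it was at the start of the episode above 0.012 m or angle between solvent_bottle's own z axis and vertical below 1.45 rad).
It fails at once if another thing on the bench is shoved, tipped or lifted (more than 15 mm) (distance of any of red_cap_bottle, bottle_amber_250, bottle_amber_100, bottle_amber_50 from where it was at the start of the episode above 0.015 m).
It also fails if it takes over 61 s, if anything falls off the work surface, if the arm or the gripper's body presses on something with over 40 N, if the wrist force passes 120 N, or if a joint passes its speed limit or range.

## Working session

There is one attempt and no reset: what is moved stays moved. The work goes in short steps, Python scripts to look and compute and a tool call to move; the robot and the scene stay as the last step left them, time stands still between calls to the robot, and variables do not carry over. Pictures are saved under pics/ and viewed, at most 10 in all, crops included, and the job is handed in when it is done.

Besides the shell and the picture viewer there is one more tool, called after "Emit:" as name([rows], argument=value, ...), one row to a line, values as JSON. jog_arm: Moves the arm, as the interface text tells. Its arguments: {"type":"object","properties":{"moves":{"type":"array"},"force":{"type":"number"}},"required":["moves"]}

```bash
mkdir -p pics; cat > h.py <<'E'
import numpy as np, cv2
from cell import env
def snap(n,f):
    m=env.camera_model(n); p,d=env.camera(n); cv2.imwrite(f'pics/{f}.png',p[:,:,::-1]); np.savez(f'pics/{f}.npz',p=p,d=d,**{k:np.array(m[k]) for k in('K','distortion','T')}); return p,d,m
def ray(m,u,v):
    q=cv2.undistortPoints(np.array([[[u,v]]],float),np.array(m['K']),np.array(m['distortion']))[0,0]
    T=np.array(m['T']); return T[:3,3],T[:3,:3]@np.array([q[0],-q[1],-1])
def onz(m,u,v,z):
    o,r=ray(m,u,v); return o+r*(z-o[2])/r[2]
def dep(m,d,u,v):
    o,r=ray(m,u,v); return o+r*d[int(v),int(u)]
E
python3 - <<'E'
from h import *
s=env.observe(); print({k:np.round(s[k],3) for k in('time','tool_pos','ee_rot','opening','contact_force')})
for n in('scene','side'): snap(n,n+'0')
E
```

```text
{'time': np.float64(0.0), 'tool_pos': array([0.289, 0.582, 0.205]), 'ee_rot': array([-3.14 ,  0.   ,  2.681]), 'opening': np.float64(0.094), 'contact_force': array([0.325, 1.416, 0.239])}
```

View pics/scene0.png

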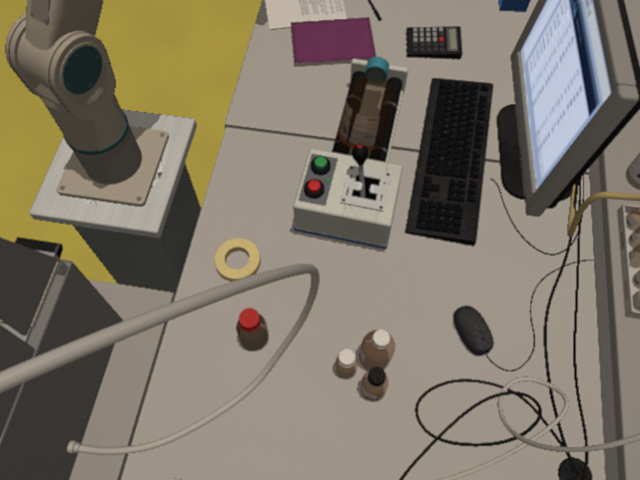

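View pics/side0.png

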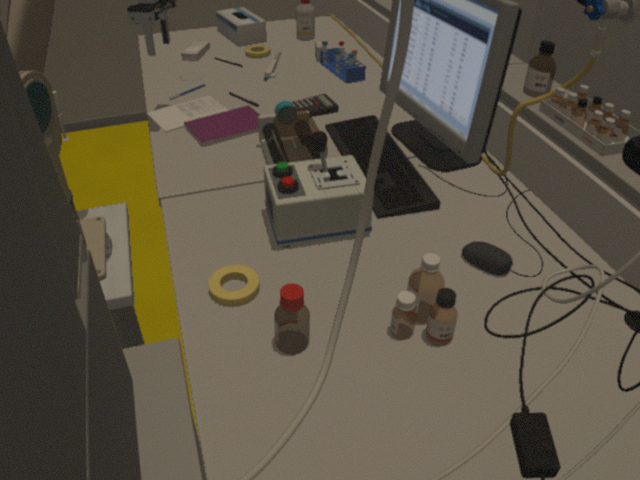

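The scene view shows the green button near (320,163), red (314,187), the black knob (360,152) and the gate near (366,187). The side view shows green (282,168), red (288,184) and the knob (319,143).

```bash
cat > m.py <<'E'
from h import *
import sys
def blobs(f,box):
    z=np.load(f'pics/{f}.npz'); m={k:z[k] for k in('K','distortion','T')}; p=z['p']; d=z['d']
    h=cv2.cvtColor(p,cv2.COLOR_RGB2HSV); x0,y0,x1,y1=box
    M={'green':cv2.inRange(h,(45,90,40),(90,255,255)),'red':cv2.inRange(h,(0,150,90),(8,255,255))|cv2.inRange(h,(172,150,90),(180,255,255)),'black':cv2.inRange(h,(0,0,0),(180,255,45))}
    for k,a in M.items():
        b=np.zeros_like(a); b[y0:y1,x0:x1]=a[y0:y1,x0:x1]
        n,_,st,c=cv2.connectedComponentsWithStats(b)
        for i in range(1,n):
            if st[i,4]>25: print(f,k,st[i],c[i].round(1),dep(m,d,*c[i]).round(4))
    return m,p,d
if __name__=='__main__':
    m,p,d=blobs('scene0',(295,140,405,240)); m2,p2,d2=blobs('side0',(262,125,370,240))
    # plate/housing top : depth points
    pts=np.array([dep(m,d,u,v) for v in range(140,245) for u in range(290,410) if d[v,u]>0])
    top=pts[(abs(pts[:,2]-.115)<.008)]
    r=cv2.minAreaRect(top[:,:2].astype(np.float32)); print(r, cv2.boxPoints(r), len(top), np.median(top[:,2]))
    c=np.vstack([cv2.resize(p[130:250,285:415],(780,720))[:,:,::-1]]); cv2.imwrite('pics/c0.png',cv2.resize(c,(640,590)))
E
python3 m.py
```

```text
scene0 green [314 157  14  12 141] [320.3 162.3] [ 0.4877 -0.0138  0.1358]
scene0 red [308 180  13  11 119] [313.8 184.9] [ 0.4836 -0.0683  0.1336]
scene0 black [333 140  17  14 183] [341.4 146.5] [0.5214 0.0613 0.0968]
scene0 black [352 140  37  26 500] [370.7 151.6] [0.5853 0.0572 0.098 ]
scene0 black [311 159  19  16 145] [319.9 168.3] [ 0.4882 -0.0218  0.1259]
scene0 black [364 178  15  21 159] [369.4 187.1] [ 0.5936 -0.0187  0.077 ]
scene0 black [304 181  20  18 145] [313.7 191.5] [ 0.4857 -0.083   0.1326]
scene0 black [353 191   7   5  31] [356.3 192.9] [ 0.5673 -0.0193  0.0482]
side0 green [276 161  13  11 111] [281.9 166. ] [ 0.4836 -0.0203  0.1408]
side0 red [282 176  12   8  73] [287.5 179.8] [ 0.4822 -0.07    0.1383]
side0 black [263 125  25  38 434] [274.  143.1] [0.5181 0.2    0.072 ]
side0 black [294 125  33  34 597] [311.3 140.2] [ 0.5486 -0.0127  0.1859]
side0 black [ 326  125   44   51 1266] [352.7 141.7] [0.739 0.239 0.02 ]
side0 black [273 167  19  11 123] [281.6 172.5] [ 0.4816 -0.024   0.1278]
side0 black [328 168  18  12  94] [334.3 173.9] [ 0.5981 -0.0178  0.0995]
side0 black [278 180  20  14 146] [287.7 188.2] [ 0.4785 -0.084   0.128 ]
side0 black [268 197   4  19  31] [269.6 204.6] [ 0.4495 -0.041   0.0656]
((0.553270697593689, -0.01928621530532837), (0.20668445527553558, 0.20021690428256989), 86.36070251464844) [[ 0.4468045  -0.11606567]
 [ 0.6466176  -0.12877443]
 [ 0.6597369   0.07749324]
 [ 0.4599238   0.090202  ]] 5265 0.11560477529918844
```

View pics/c0.png

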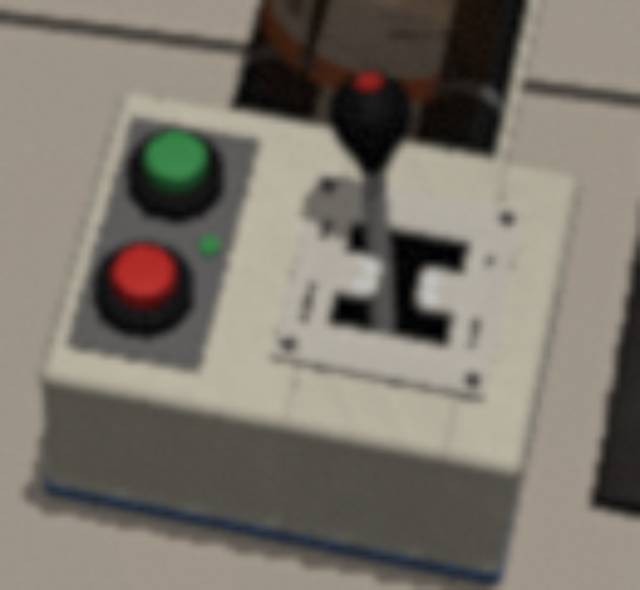

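The crop shows the gate plate's screws at crop (327,187), (506,217), (288,345), (472,380) and the knob centre at crop (370,112). The slots are black and there is a red dot on top of the knob.

```bash
python3 - <<'E'
from h import *
L=lambda f:(lambda z:({k:z[k] for k in('K','distortion','T')},z['d'],z['p']))(np.load(f'pics/{f}.npz'))
m,d,p=L('scene0'); m2,d2,p2=L('side0')
s=lambda x,y:(285+x/4.923,130+y/4.917)
S=[onz(m,*s(*q),.119) for q in((327,187),(506,217),(288,345),(472,380))]
S=np.array(S)[:,:2]; print('screws',S.round(4),S.mean(0).round(4))
f=S[1]-S[0]+S[3]-S[2]; print('yaw',np.degrees(np.arctan2(f[1],f[0])))
f=S[0]-S[2]+S[1]-S[3]; print('yawy',np.degrees(np.arctan2(-f[0],f[1])))
for n,q,q2 in(('green',(320.3,161.5),(281.9,165.5)),('red',(313.8,185),(287.5,180)),('knob',(360.2,152.8),(320,142))):
    o,r=ray(m,*q); o2,r2=ray(m2,*q2)
    A=np.stack([r,-r2],1); t=np.linalg.lstsq(A,o2-o,rcond=None)[0]
    print(n,(o+r*t[0]).round(4),(o2+r2*t[1]).round(4), dep(m,d,*q).round(4),dep(m2,d2,*q2).round(4),onz(m,*q,.134).round(4))
h=cv2.resize(p2[115:215,255:375],(760,600),interpolation=cv2.INTER_CUBIC); cv2.imwrite('pics/c1.png',h[:,:,::-1])
P=np.array([dep(m,d,u,v) for v in range(135,185) for u in range(340,385) if d[v,u]>0]); P=P[(P[:,2]>.165)]; P=P[(P[:,0]>.5)&(P[:,0]<.65)]; print(len(P),P.mean(0).round(4),P.min(0),P.max(0))
E
```

```text
screws [[ 0.5514 -0.0059]
 [ 0.627  -0.0087]
 [ 0.5465 -0.0852]
 [ 0.6221 -0.0895]] [ 0.5867 -0.0473]
yaw -2.6996851811688503
yawy -3.5056973234264692
green [ 0.4873 -0.0116  0.1355] [ 0.4859 -0.0109  0.1362] [ 0.4876 -0.0135  0.1382] [ 0.4845 -0.017   0.14  ] [ 0.4872 -0.0106  0.134 ]
red [ 0.4839 -0.0707  0.1368] [ 0.4822 -0.0697  0.1376] [ 0.4839 -0.0706  0.1367] [ 0.4817 -0.0717  0.1389] [ 0.4836 -0.0689  0.134 ]
knob [ 0.5663 -0.0077  0.1777] [ 0.5684 -0.0089  0.1767] [ 0.5669 -0.0212  0.1963] [ 0.5619 -0.0291  0.1883] [0.5647 0.0242 0.134 ]
261 [ 0.5669 -0.0209  0.1925] [ 0.54997059 -0.03215214  0.16525794] [ 0.5824871  -0.00288793  0.20577784]
```

View pics/c1.png

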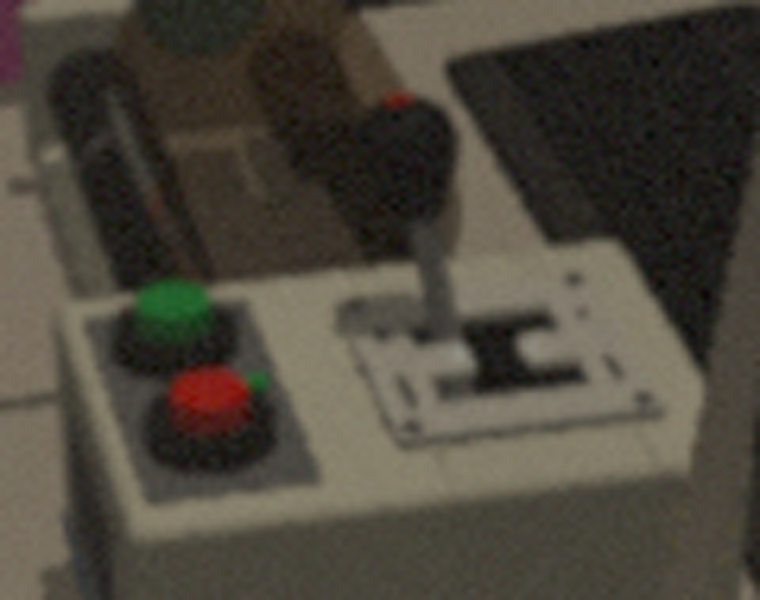

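```bash
cat > go.py <<'E'
import sys
from h import *
from scipy.spatial.transform import Rotation as R
# usage: go.py gx gy z  : gate-frame target (forward,left of gate centre), tool x along -roller x
G=np.array([.587,-.047]); Y=-.057
def gate(p): c,s=np.cos(Y),np.sin(Y); d=np.array(p[:2])-G; return np.array([c*d[0]+s*d[1],-s*d[0]+c*d[1],p[2]])
def world(g): c,s=np.cos(Y),np.sin(Y); return np.array([G[0]+c*g[0]-s*g[1],G[1]+s*g[0]+c*g[1],g[2]])
if __name__=='__main__':
    s=env.observe(); A=R.from_euler('xyz',s['ee_rot']); T=R.from_euler('xyz',[np.pi,0,np.pi+Y])
    w=world([float(a) for a in sys.argv[1:4]])
    print('t',round(float(s['time']),2),'gate pos',gate(s['tool_pos']).round(4),'F',np.round(s['contact_force'],1),'open',s['opening'])
    print('shift',A.inv().apply(w-s['tool_pos']).round(4),'turn',(A.inv()*T).as_rotvec().round(3),'world',w.round(3))
E
python3 go.py -0.08 0.034 0.26; python3 - <<'E'
from h import *
from go import gate
z=np.load('pics/scene0.npz'); m={k:z[k] for k in('K','distortion','T')}; d=z['d']
for q in((316,280),(310,268),(250,283),(160,318),(305,340)): print(dep(m,d,*q).round(3))
print(gate((.4873,-.0116,.136)),gate((.4839,-.07,.137)),gate((.5669,-.0209,.19)), gate(m['T'][:3,3]))
E
```

```text
t 0.1 gate pos [-0.3336  0.6107  0.2047] F [0.6 0.5 0.8] open 0.09420820700195875
shift [-0.4598 -0.4308 -0.0546] turn [-0.002 -0.    -0.404] world [ 0.509 -0.008  0.26 ]
[ 0.54  -0.368  0.357]
[ 0.539 -0.405  0.475]
[ 0.499 -0.494  0.619]
[ 0.452 -0.566  0.695]
[ 0.511 -0.345 -0.002]
[-0.10155479  0.02966269  0.136     ] [-0.10162227 -0.02883616  0.137     ] [-0.02155425  0.02491253  0.19      ] [ 0.05003257 -0.65251314  1.12846345]
```

Emit:
jog_arm([
  {"tx": -0.01,"ty": -0.01,"tz": -0.03,"claw": 0},
  {"tx": -0.035,"ty": -0.03,"tz": -0.055,"wz": -0.04,"claw": 0},
  {"tx": -0.065,"ty": -0.06,"tz": -0.055,"wz": -0.1,"claw": 0},
  {"tx": -0.095,"ty": -0.09,"tz": -0.055,"wz": -0.15,"claw": 0},
  {"tx": -0.125,"ty": -0.12,"tz": -0.055,"wz": -0.2,"claw": 0},
  {"tx": -0.155,"ty": -0.15,"tz": -0.055,"wz": -0.25,"claw": 0},
  {"tx": -0.185,"ty": -0.18,"tz": -0.055,"wz": -0.3,"claw": 0},
  {"tx": -0.215,"ty": -0.21,"tz": -0.055,"wz": -0.35,"claw": 0},
  {"tx": -0.245,"ty": -0.24,"tz": -0.055,"wz": -0.404,"claw": 0},
  {"tx": -0.27,"ty": -0.26,"tz": -0.055,"wz": -0.404,"claw": 0},
])

```text
invalid input
```

```bash
python3 go.py -0.08 0.034 0.26
```

```text
t 0.1 gate pos [-0.3336  0.6107  0.2047] F [0.6 0.5 0.8] open 0.09420820700195875
shift [-0.4598 -0.4308 -0.0546] turn [-0.002 -0.    -0.404] world [ 0.509 -0.008  0.26 ]
```

Emit:
jog_arm([
  {"wx": 0,"wy": 0,"wz": 0,"tx": -0.01,"ty": -0.01,"tz": -0.03,"claw": 0},
  {"wx": 0,"wy": 0,"wz": -0.04,"tx": -0.035,"ty": -0.03,"tz": -0.055,"claw": 0},
  {"wx": 0,"wy": 0,"wz": -0.1,"tx": -0.065,"ty": -0.06,"tz": -0.055,"claw": 0},
  {"wx": 0,"wy": 0,"wz": -0.15,"tx": -0.095,"ty": -0.09,"tz": -0.055,"claw": 0},
  {"wx": 0,"wy": 0,"wz": -0.2,"tx": -0.125,"ty": -0.12,"tz": -0.055,"claw": 0},
  {"wx": 0,"wy": 0,"wz": -0.25,"tx": -0.155,"ty": -0.15,"tz": -0.055,"claw": 0},
  {"wx": 0,"wy": 0,"wz": -0.3,"tx": -0.185,"ty": -0.18,"tz": -0.055,"claw": 0},
  {"wx": 0,"wy": 0,"wz": -0.35,"tx": -0.215,"ty": -0.21,"tz": -0.055,"claw": 0},
  {"wx": 0,"wy": 0,"wz": -0.404,"tx": -0.245,"ty": -0.24,"tz": -0.055,"claw": 0},
  {"wx": 0,"wy": 0,"wz": -0.404,"tx": -0.27,"ty": -0.26,"tz": -0.055,"claw": 0},
])

```text
time: 1.1
tool_pos: [0.4153, 0.2261, 0.2603]
ee_rot: [-3.14, -0.001, 3.084]
contact_force: [0.9, 1.0, -0.1]
opening: 0.0172
gripper_force: 0.0
```

```bash
python3 go.py -0.08 0.034 0.26
```

```text
t 1.1 gate pos [-0.1869  0.2629  0.2603] F [ 0.9  1.  -0.1] open 0.017228342146097548
shift [-0.1071 -0.2288  0.0005] turn [-0.001 -0.001 -0.001] world [ 0.509 -0.008  0.26 ]
```

Emit:
jog_arm([
  {"wx": 0,"wy": 0,"wz": 0,"tx": -0.015,"ty": -0.03,"tz": 0,"claw": 0},
  {"wx": 0,"wy": 0,"wz": 0,"tx": -0.03,"ty": -0.065,"tz": 0,"claw": 0},
  {"wx": 0,"wy": 0,"wz": 0,"tx": -0.045,"ty": -0.1,"tz": 0,"claw": 0},
  {"wx": 0,"wy": 0,"wz": 0,"tx": -0.06,"ty": -0.135,"tz": 0,"claw": 0},
  {"wx": 0,"wy": 0,"wz": 0,"tx": -0.077,"ty": -0.17,"tz": 0,"claw": 0},
  {"wx": 0,"wy": 0,"wz": 0,"tx": -0.094,"ty": -0.2,"tz": 0,"claw": 0},
  {"wx": 0,"wy": 0,"wz": 0,"tx": -0.105,"ty": -0.223,"tz": 0,"claw": 0},
  {"wx": 0,"wy": 0,"wz": 0,"tx": -0.107,"ty": -0.229,"tz": 0,"claw": 0},
  {"wx": 0,"wy": 0,"wz": 0,"tx": -0.107,"ty": -0.229,"tz": 0,"claw": 0},
  {"wx": 0,"wy": 0,"wz": 0,"tx": -0.107,"ty": -0.229,"tz": 0,"claw": 0},
])

```text
time: 2.1
tool_pos: [0.5084, -0.0038, 0.2602]
ee_rot: [3.141, -0.001, 3.087]
contact_force: [0.0, 0.4, -0.3]
opening: 0.0005
gripper_force: 0.0
```

```bash
python3 go.py -0.075 0.034 0.177; python3 -c "
from h import *
snap('wrist','w1')"
```

```text
t 2.1 gate pos [-0.0809  0.0386  0.2602] F [ 0.   0.4 -0.3] open 0.0005140343736821573
shift [-0.006  -0.0047  0.0832] turn [ 0.001 -0.001  0.002] world [ 0.514 -0.009  0.177]
```

View pics/w1.png

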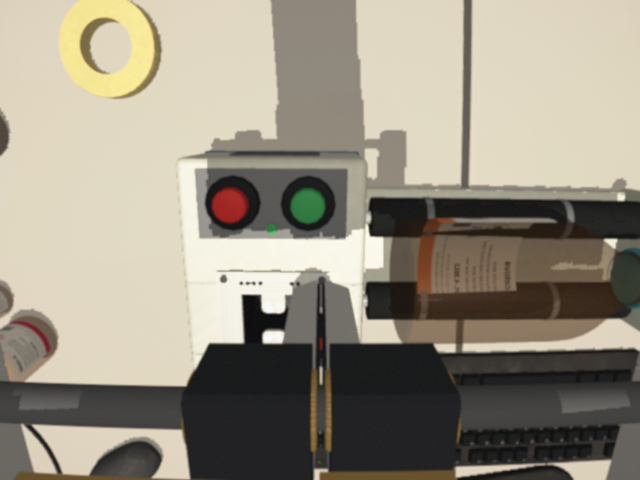

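The wrist view from behind shows red (230,205), green (308,206), the gate's right lane near (262,315) and the bottle on the rollers. The fingers hide the knob.

```bash
python3 - <<'E'
from m import *
from go import gate
m,p,d=blobs('w1',(190,160,370,260))
g=onz(m,308,206,.136); r=onz(m,230,206,.136); print(g,r,gate(g),gate(r),np.degrees(np.arctan2(-(g-r)[0],(g-r)[1])))
# scene/side for knob unoccluded? gate slot right lane far/near edges
for q in((243,295),(243,345),(258,295),(223,279)): print(q,gate(onz(m,*q,.119)).round(4))
E
```

```text
w1 green [ 290  187   36   38 1073] [307.4 205.5] [ 0.4852 -0.0112  0.1381]
w1 green [266 223  11  11  88] [271.2 228.2] [ 0.5047 -0.0415  0.1199]
w1 red [212 188  36  35 988] [229.3 204.9] [ 0.4815 -0.0681  0.1384]
w1 black [ 206  176   54   54 1129] [235.2 200.1] [ 0.4784 -0.0636  0.1374]
w1 black [ 281  176   54   55 1188] [308.1 201.2] [ 0.4823 -0.0105  0.1372]
[ 0.48598802 -0.01085819  0.136     ] [ 0.48270422 -0.06822052  0.136     ] [-0.1029069   0.03032855  0.136     ] [-0.10291748 -0.02712769  0.136     ] -3.2764173507515895
(243, 295) [-0.0259 -0.0242  0.119 ]
(243, 345) [ 0.02   -0.0265  0.119 ]
(258, 295) [-0.0259 -0.0118  0.119 ]
(223, 279) [-0.0398 -0.0399  0.119 ]
```

Emit:
jog_arm([
  {"wx": 0,"wy": 0,"wz": 0,"tx": 0,"ty": -0.004,"tz": 0.02,"claw": 0},
  {"wx": 0,"wy": 0,"wz": 0,"tx": 0,"ty": -0.004,"tz": 0.045,"claw": 0},
  {"wx": 0,"wy": 0,"wz": 0,"tx": 0,"ty": -0.004,"tz": 0.07,"claw": 0},
  {"wx": 0,"wy": 0,"wz": 0,"tx": 0,"ty": -0.004,"tz": 0.083,"claw": 0},
  {"wx": 0,"wy": 0,"wz": 0,"tx": -0.01,"ty": -0.004,"tz": 0.083,"claw": 0},
  {"wx": 0,"wy": 0,"wz": 0,"tx": -0.02,"ty": -0.004,"tz": 0.083,"claw": 0},
  {"wx": 0,"wy": 0,"wz": 0,"tx": -0.026,"ty": -0.004,"tz": 0.083,"claw": 0},
  {"wx": 0,"wy": 0,"wz": 0,"tx": -0.03,"ty": -0.004,"tz": 0.083,"claw": 0},
  {"wx": 0,"wy": 0,"wz": 0,"tx": -0.034,"ty": -0.004,"tz": 0.083,"claw": 0},
  {"wx": 0,"wy": 0,"wz": 0,"tx": -0.038,"ty": -0.004,"tz": 0.083,"claw": 0},
])

```text
time: 3.15
tool_pos: [0.5463, -0.0115, 0.1776]
ee_rot: [3.141, -0.001, 3.085]
contact_force: [-3.4, -0.3, 2.3]
opening: 0.0008
gripper_force: 1.2
```

```bash
python3 go.py -0.025 0.034 0.177
```

```text
t 3.15 gate pos [-0.0427  0.0331  0.1776] F [-3.4 -0.3  2.3] open 0.0007782373377495566
shift [-0.0177  0.0009  0.0006] turn [ 0.    -0.001  0.   ] world [ 0.564 -0.012  0.177]
```

Emit:
jog_arm([
  {"wx": 0,"wy": 0,"wz": 0,"tx": -0.003,"ty": 0,"tz": 0,"claw": 0},
  {"wx": 0,"wy": 0,"wz": 0,"tx": -0.005,"ty": 0,"tz": 0,"claw": 0},
  {"wx": 0,"wy": 0,"wz": 0,"tx": -0.007,"ty": 0,"tz": 0,"claw": 0},
  {"wx": 0,"wy": 0,"wz": 0,"tx": -0.009,"ty": 0,"tz": 0,"claw": 0},
  {"wx": 0,"wy": 0,"wz": 0,"tx": -0.011,"ty": 0,"tz": 0,"claw": 0},
  {"wx": 0,"wy": 0,"wz": 0,"tx": -0.013,"ty": 0,"tz": 0,"claw": 0},
  {"wx": 0,"wy": 0,"wz": 0,"tx": -0.015,"ty": 0,"tz": 0,"claw": 0},
  {"wx": 0,"wy": 0,"wz": 0,"tx": -0.016,"ty": 0,"tz": 0,"claw": 0},
  {"wx": 0,"wy": 0,"wz": 0,"tx": -0.017,"ty": 0,"tz": 0,"claw": 0},
  {"wx": 0,"wy": 0,"wz": 0,"tx": -0.017,"ty": 0,"tz": 0,"claw": 0},
])

```text
time: 4.15
tool_pos: [0.5639, -0.0126, 0.1774]
ee_rot: [-3.142, 0.0, 3.085]
contact_force: [-1.5, -1.0, 0.9]
opening: 0.0004
gripper_force: 0.9
```

```bash
python3 go.py -0.025 0.034 0.177; python3 - <<'E'
from h import *
from go import gate
for n,b in(('side',(295,115,350,185)),('scene',(335,130,400,215))):
    p,d,m=snap(n,n+'1'); P=np.array([dep(m,d,u,v) for v in range(b[1],b[3]) for u in range(b[0],b[2]) if d[v,u]>0 and p[v,u].max()<60])
    Q=np.array([gate(x) for x in P]); Q=Q[(abs(Q[:,0])<.07)&(abs(Q[:,1])<.07)&(Q[:,2]>.165)&(Q[:,2]<.21)]; print(n,len(Q),Q.min(0),Q.max(0),Q.mean(0))
    x0,y0,x1,y1=b; cv2.imwrite(f'pics/{n}1c.png',cv2.resize(p[y0-20:y1+20,x0-30:x1+30],None,fx=5,fy=5)[:,:,::-1])
a,b=[cv2.imread(f'pics/{n}1c.png') for n in('side','scene')]
H=max(a.shape[0],b.shape[0]); f=lambda x:cv2.copyMakeBorder(x,0,H-x.shape[0],0,0,0)
o=np.hstack([f(a),f(b)]); print(o.shape); cv2.imwrite('pics/k1.png',cv2.resize(o,(800,int(800*H/o.shape[1]))))
E
```

```text
t 4.15 gate pos [-0.0251  0.033   0.1774] F [-1.5 -1.   0.9] open 0.0004391727622133179
shift [-0.0001  0.001   0.0004] turn [-0.  0.  0.] world [ 0.564 -0.012  0.177]
side 249 [-0.03567727  0.01377484  0.16538503] [0.01586952 0.04055566 0.20796826] [-0.00333383  0.02280561  0.18981455]
scene 107 [-0.00595391  0.01389769  0.1650942 ] [0.01754609 0.0420242  0.20500302] [0.00840294 0.02467523 0.19147812]
(625, 1200, 3)
```

View pics/k1.png

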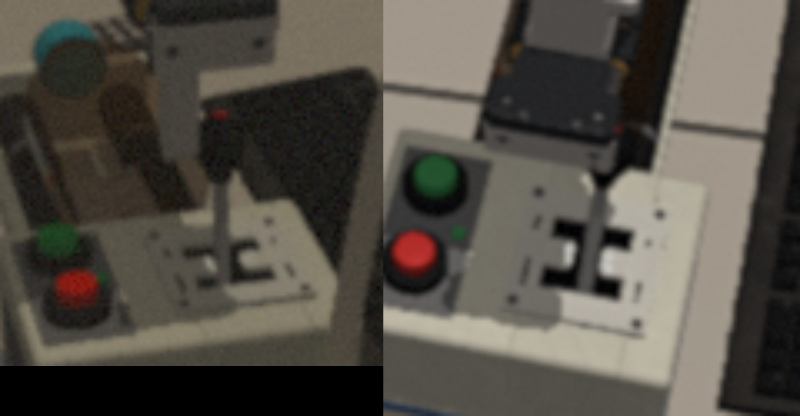

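The crop shows the stick in the cross channel in both views, with the knob's front edge at about +17 mm, so shift_forward is about 0. Next I go round to the left side.

Emit:
jog_arm([
  {"wx": 0,"wy": 0,"wz": 0,"tx": 0.012,"ty": 0,"tz": 0,"claw": 0},
  {"wx": 0,"wy": 0,"wz": 0,"tx": 0.03,"ty": 0,"tz": 0,"claw": 0},
  {"wx": 0,"wy": 0,"wz": 0,"tx": 0.03,"ty": 0.025,"tz": 0,"claw": 0},
  {"wx": 0,"wy": 0,"wz": 0,"tx": 0.025,"ty": 0.047,"tz": 0,"claw": 0},
  {"wx": 0,"wy": 0,"wz": 0,"tx": 0.005,"ty": 0.05,"tz": 0,"claw": 0},
  {"wx": 0,"wy": 0,"wz": 0,"tx": -0.015,"ty": 0.05,"tz": 0,"claw": 0},
  {"wx": 0,"wy": 0,"wz": 0,"tx": -0.024,"ty": 0.045,"tz": 0,"claw": 0},
  {"wx": 0,"wy": 0,"wz": 0,"tx": -0.024,"ty": 0.038,"tz": 0,"claw": 0},
  {"wx": 0,"wy": 0,"wz": 0,"tx": -0.024,"ty": 0.034,"tz": 0,"claw": 0},
  {"wx": 0,"wy": 0,"wz": 0,"tx": -0.024,"ty": 0.032,"tz": 0,"claw": 0},
])

```text
time: 5.25
tool_pos: [0.5885, 0.0168, 0.1774]
ee_rot: [-3.141, -0.001, 3.083]
contact_force: [-1.2, 0.4, 0.3]
opening: 0.0003
gripper_force: 0.0
```

```bash
python3 go.py 0 0.03 0.177
```

```text
t 5.25 gate pos [-0.0021  0.0637  0.1774] F [-1.2  0.4  0.3] open 0.0003086320997075026
shift [-0.0021 -0.0337  0.0004] turn [-0.    -0.001 -0.001] world [ 0.589 -0.017  0.177]
```

Emit:
jog_arm([
  {"wx": 0,"wy": 0,"wz": 0,"tx": -0.001,"ty": -0.003,"tz": 0,"claw": 0},
  {"wx": 0,"wy": 0,"wz": 0,"tx": -0.002,"ty": -0.006,"tz": 0,"claw": 0},
  {"wx": 0,"wy": 0,"wz": 0,"tx": -0.002,"ty": -0.009,"tz": 0,"claw": 0},
  {"wx": 0,"wy": 0,"wz": 0,"tx": -0.002,"ty": -0.012,"tz": 0,"claw": 0},
  {"wx": 0,"wy": 0,"wz": 0,"tx": -0.002,"ty": -0.015,"tz": 0,"claw": 0},
  {"wx": 0,"wy": 0,"wz": 0,"tx": -0.002,"ty": -0.018,"tz": 0,"claw": 0},
  {"wx": 0,"wy": 0,"wz": 0,"tx": -0.002,"ty": -0.021,"tz": 0,"claw": 0},
  {"wx": 0,"wy": 0,"wz": 0,"tx": -0.002,"ty": -0.024,"tz": 0,"claw": 0},
  {"wx": 0,"wy": 0,"wz": 0,"tx": -0.002,"ty": -0.027,"tz": 0,"claw": 0},
  {"wx": 0,"wy": 0,"wz": 0,"tx": -0.002,"ty": -0.03,"tz": 0,"claw": 0},
])

```text
time: 6.25
tool_pos: [0.5898, -0.0124, 0.1774]
ee_rot: [-3.141, 0.0, 3.085]
contact_force: [0.2, 1.1, 1.5]
opening: 0.0002
gripper_force: 1.2
```

Emit:
jog_arm([
  {"wx": 0,"wy": 0,"wz": 0,"tx": 0,"ty": -0.003,"tz": 0,"claw": 0},
  {"wx": 0,"wy": 0,"wz": 0,"tx": 0,"ty": -0.006,"tz": 0,"claw": 0},
  {"wx": 0,"wy": 0,"wz": 0,"tx": 0,"ty": -0.009,"tz": 0,"claw": 0},
  {"wx": 0,"wy": 0,"wz": 0,"tx": 0,"ty": -0.012,"tz": 0,"claw": 0},
  {"wx": 0,"wy": 0,"wz": 0,"tx": 0,"ty": -0.015,"tz": 0,"claw": 0},
  {"wx": 0,"wy": 0,"wz": 0,"tx": 0,"ty": -0.018,"tz": 0,"claw": 0},
  {"wx": 0,"wy": 0,"wz": 0,"tx": 0,"ty": -0.021,"tz": 0,"claw": 0},
  {"wx": 0,"wy": 0,"wz": 0,"tx": 0,"ty": -0.024,"tz": 0,"claw": 0},
  {"wx": 0,"wy": 0,"wz": 0,"tx": 0,"ty": -0.027,"tz": 0,"claw": 0},
  {"wx": 0,"wy": 0,"wz": 0,"tx": 0,"ty": -0.03,"tz": 0,"claw": 0},
])

```text
time: 7.25
tool_pos: [0.5879, -0.0423, 0.1774]
ee_rot: [-3.142, -0.0, 3.085]
contact_force: [0.7, 1.4, 0.2]
opening: 0.0004
gripper_force: 0.9
```

```bash
python3 go.py 0 -0.005 0.177
```

```text
t 7.25 gate pos [0.0007 0.0048 0.1774] F [0.7 1.4 0.2] open 0.00037272779854395134
shift [ 0.0007 -0.0098  0.0004] turn [-0. -0.  0.] world [ 0.587 -0.052  0.177]
```

Emit:
jog_arm([
  {"wx": 0,"wy": 0,"wz": 0,"tx": 0,"ty": -0.002,"tz": 0,"claw": 0},
  {"wx": 0,"wy": 0,"wz": 0,"tx": 0,"ty": -0.004,"tz": 0,"claw": 0},
  {"wx": 0,"wy": 0,"wz": 0,"tx": 0,"ty": -0.005,"tz": 0,"claw": 0},
  {"wx": 0,"wy": 0,"wz": 0,"tx": 0,"ty": -0.006,"tz": 0,"claw": 0},
  {"wx": 0,"wy": 0,"wz": 0,"tx": 0,"ty": -0.007,"tz": 0,"claw": 0},
  {"wx": 0,"wy": 0,"wz": 0,"tx": 0,"ty": -0.008,"tz": 0,"claw": 0},
  {"wx": 0,"wy": 0,"wz": 0,"tx": 0,"ty": -0.009,"tz": 0,"claw": 0},
  {"wx": 0,"wy": 0,"wz": 0,"tx": 0,"ty": -0.0095,"tz": 0,"claw": 0},
  {"wx": 0,"wy": 0,"wz": 0,"tx": 0,"ty": -0.01,"tz": 0,"claw": 0},
  {"wx": 0,"wy": 0,"wz": 0,"tx": 0,"ty": -0.01,"tz": 0,"claw": 0},
])

```text
time: 8.25
tool_pos: [0.5875, -0.0521, 0.1774]
ee_rot: [-3.142, -0.0, 3.085]
contact_force: [-0.8, 1.3, -1.3]
opening: 0.0008
gripper_force: 0.8
```

```bash
cat > look.py <<'E'
from h import *
from go import gate
import sys
o=[]
for n,b in(('side',(265,95,385,215)),('scene',(305,110,415,240))):
    p,d,m=snap(n,n+sys.argv[1]); P=[gate(dep(m,d,u,v)) for v in range(b[1],b[3]) for u in range(b[0],b[2]) if d[v,u]>0 and p[v,u].max()<60]
    Q=np.array(P); Q=Q[(abs(Q[:,0])<.07)&(abs(Q[:,1])<.07)&(Q[:,2]>.165)&(Q[:,2]<.21)]
    if len(Q): print(n,len(Q),Q.min(0).round(4),Q.max(0).round(4),Q.mean(0).round(4))
    o.append(cv2.resize(p[b[1]:b[3],b[0]:b[2]],(400,450),interpolation=cv2.INTER_CUBIC)[:,:,::-1])
cv2.imwrite(f'pics/k{sys.argv[1]}.png',np.hstack(o))
E
python3 go.py -0.06 -0.005 0.177; python3 look.py 2
```

```text
t 8.25 gate pos [ 0.0007 -0.005   0.1774] F [-0.8  1.3 -1.3] open 0.0007926441475044413
shift [0.0607 0.     0.0005] turn [-0. -0.  0.] world [ 0.527 -0.049  0.177]
side 230 [-0.0168 -0.0503  0.1652] [ 0.0151 -0.0116  0.2091] [-0.0034 -0.0415  0.1923]
scene 155 [-0.0143 -0.0512  0.1742] [ 0.017  -0.0313  0.2037] [ 0.0012 -0.0436  0.194 ]
```

View pics/k2.png

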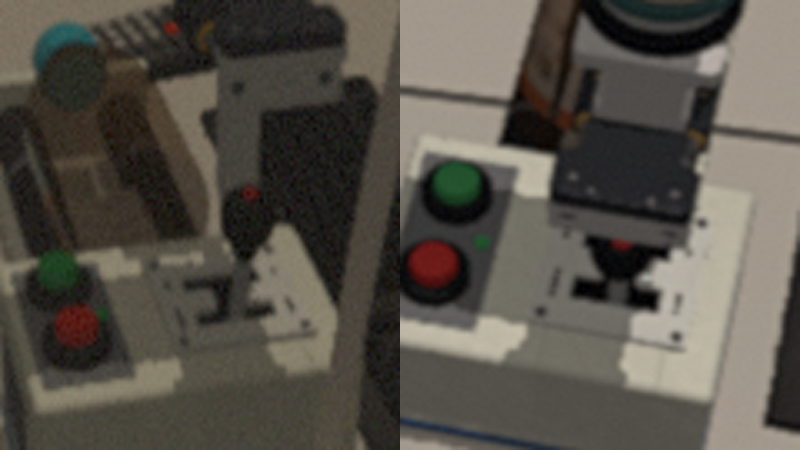

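Both views show the stick in the right lane, with the knob centre at about (0, -34) mm. Next I go round behind it, then push forward.

Emit:
jog_arm([
  {"wx": 0,"wy": 0,"wz": 0,"tx": 0,"ty": 0.012,"tz": 0,"claw": 0},
  {"wx": 0,"wy": 0,"wz": 0,"tx": 0.01,"ty": 0.018,"tz": 0,"claw": 0},
  {"wx": 0,"wy": 0,"wz": 0,"tx": 0.03,"ty": 0.018,"tz": 0,"claw": 0},
  {"wx": 0,"wy": 0,"wz": 0,"tx": 0.05,"ty": 0.016,"tz": 0,"claw": 0},
  {"wx": 0,"wy": 0,"wz": 0,"tx": 0.058,"ty": 0.005,"tz": 0,"claw": 0},
  {"wx": 0,"wy": 0,"wz": 0,"tx": 0.058,"ty": -0.012,"tz": 0,"claw": 0},
  {"wx": 0,"wy": 0,"wz": 0,"tx": 0.053,"ty": -0.027,"tz": 0,"claw": 0},
  {"wx": 0,"wy": 0,"wz": 0,"tx": 0.043,"ty": -0.029,"tz": 0,"claw": 0},
  {"wx": 0,"wy": 0,"wz": 0,"tx": 0.035,"ty": -0.029,"tz": 0,"claw": 0},
  {"wx": 0,"wy": 0,"wz": 0,"tx": 0.03,"ty": -0.029,"tz": 0,"claw": 0},
])

```text
time: 9.35
tool_pos: [0.5576, -0.0785, 0.1773]
ee_rot: [3.141, 0.001, 3.085]
contact_force: [0.2, -0.2, -0.2]
opening: 0.0009
gripper_force: 0.0
```

Emit:
jog_arm([
  {"wx": 0,"wy": 0,"wz": 0,"tx": -0.003,"ty": 0,"tz": 0,"claw": 0},
  {"wx": 0,"wy": 0,"wz": 0,"tx": -0.006,"ty": 0,"tz": 0,"claw": 0},
  {"wx": 0,"wy": 0,"wz": 0,"tx": -0.009,"ty": 0,"tz": 0,"claw": 0},
  {"wx": 0,"wy": 0,"wz": 0,"tx": -0.012,"ty": 0,"tz": 0,"claw": 0},
  {"wx": 0,"wy": 0,"wz": 0,"tx": -0.015,"ty": 0,"tz": 0,"claw": 0},
  {"wx": 0,"wy": 0,"wz": 0,"tx": -0.018,"ty": 0,"tz": 0,"claw": 0},
  {"wx": 0,"wy": 0,"wz": 0,"tx": -0.021,"ty": 0,"tz": 0,"claw": 0},
  {"wx": 0,"wy": 0,"wz": 0,"tx": -0.024,"ty": 0,"tz": 0,"claw": 0},
  {"wx": 0,"wy": 0,"wz": 0,"tx": -0.027,"ty": 0,"tz": 0,"claw": 0},
  {"wx": 0,"wy": 0,"wz": 0,"tx": -0.03,"ty": 0,"tz": 0,"claw": 0},
])

```text
time: 10.35
tool_pos: [0.5858, -0.0808, 0.1772]
ee_rot: [3.141, -0.001, 3.085]
contact_force: [-1.9, 1.3, -1.4]
opening: 0.0004
gripper_force: 1.0
```

```bash
python3 go.py 0.012 -0.034 0.177
```

```text
t 10.35 gate pos [ 0.0007 -0.0338  0.1772] F [-1.9  1.3 -1.4] open 0.0003904952949561035
shift [-0.0113 -0.0002  0.0001] turn [ 0.    -0.001  0.   ] world [ 0.597 -0.082  0.177]
```

Emit:
jog_arm([
  {"wx": 0,"wy": 0,"wz": 0,"tx": -0.002,"ty": 0,"tz": 0,"claw": 0},
  {"wx": 0,"wy": 0,"wz": 0,"tx": -0.004,"ty": 0,"tz": 0,"claw": 0},
  {"wx": 0,"wy": 0,"wz": 0,"tx": -0.005,"ty": 0,"tz": 0,"claw": 0},
  {"wx": 0,"wy": 0,"wz": 0,"tx": -0.006,"ty": 0,"tz": 0,"claw": 0},
  {"wx": 0,"wy": 0,"wz": 0,"tx": -0.007,"ty": 0,"tz": 0,"claw": 0},
  {"wx": 0,"wy": 0,"wz": 0,"tx": -0.008,"ty": 0,"tz": 0,"claw": 0},
  {"wx": 0,"wy": 0,"wz": 0,"tx": -0.0085,"ty": 0,"tz": 0,"claw": 0},
  {"wx": 0,"wy": 0,"wz": 0,"tx": -0.009,"ty": 0,"tz": 0,"claw": 0},
  {"wx": 0,"wy": 0,"wz": 0,"tx": -0.0095,"ty": 0,"tz": 0,"claw": 0},
  {"wx": 0,"wy": 0,"wz": 0,"tx": -0.01,"ty": 0,"tz": 0,"claw": 0},
])

```text
time: 11.35
tool_pos: [0.5952, -0.0817, 0.1773]
ee_rot: [-3.141, -0.001, 3.085]
contact_force: [-4.0, -0.3, -1.4]
opening: 0.0003
gripper_force: 1.9
```

```bash
python3 go.py 0.012 -0.034 0.177; python3 look.py 3
```

```text
t 11.35 gate pos [ 0.0102 -0.0341  0.1773] F [-4.  -0.3 -1.4] open 0.0003019956121329563
shift [-0.0018  0.0001  0.0003] turn [-0.    -0.001  0.   ] world [ 0.597 -0.082  0.177]
side 209 [ 0.0003 -0.0508  0.1653] [ 0.0492 -0.0202  0.2095] [ 0.0305 -0.0419  0.1876]
scene 23 [ 0.045  -0.0465  0.1863] [ 0.0497 -0.0274  0.1988] [ 0.0471 -0.0377  0.1923]
```

Emit:
jog_arm([
  {"wx": 0,"wy": 0,"wz": 0,"tx": -0.0003,"ty": 0,"tz": 0,"claw": 0},
  {"wx": 0,"wy": 0,"wz": 0,"tx": -0.0006,"ty": 0,"tz": 0,"claw": 0},
  {"wx": 0,"wy": 0,"wz": 0,"tx": -0.0009,"ty": 0,"tz": 0,"claw": 0},
  {"wx": 0,"wy": 0,"wz": 0,"tx": -0.0012,"ty": 0,"tz": 0,"claw": 0},
  {"wx": 0,"wy": 0,"wz": 0,"tx": -0.0015,"ty": 0,"tz": 0,"claw": 0},
  {"wx": 0,"wy": 0,"wz": 0,"tx": -0.0018,"ty": 0,"tz": 0,"claw": 0},
  {"wx": 0,"wy": 0,"wz": 0,"tx": -0.0021,"ty": 0,"tz": 0,"claw": 0},
  {"wx": 0,"wy": 0,"wz": 0,"tx": -0.0023,"ty": 0,"tz": 0,"claw": 0},
  {"wx": 0,"wy": 0,"wz": 0,"tx": -0.0025,"ty": 0,"tz": 0,"claw": 0},
  {"wx": 0,"wy": 0,"wz": 0,"tx": -0.0025,"ty": 0,"tz": 0,"claw": 0},
])

```text
time: 12.45
tool_pos: [0.5968, -0.0817, 0.1771]
ee_rot: [-3.142, -0.003, 3.085]
contact_force: [-7.1, -0.4, 0.3]
opening: 0.0004
gripper_force: 3.3
```

```bash
python3 go.py 0.012 -0.034 0.177; python3 look.py 4
```

```text
t 12.45 gate pos [ 0.0117 -0.0341  0.1771] F [-7.1 -0.4  0.3] open 0.0004154486687039948
shift [-0.0003  0.0001  0.0001] turn [-0.    -0.003  0.   ] world [ 0.597 -0.082  0.177]
side 195 [ 0.0007 -0.0518  0.165 ] [ 0.0496 -0.0226  0.2035] [ 0.0314 -0.0419  0.1873]
scene 11 [ 0.0471 -0.0445  0.1871] [ 0.0497 -0.0324  0.1953] [ 0.0483 -0.0382  0.1924]
```

Emit:
jog_arm([
  {"wx": 0,"wy": 0,"wz": 0,"tx": -0.0003,"ty": 0,"tz": 0,"claw": 0},
  {"wx": 0,"wy": 0,"wz": 0,"tx": -0.0006,"ty": 0,"tz": 0,"claw": 0},
  {"wx": 0,"wy": 0,"wz": 0,"tx": -0.0009,"ty": 0,"tz": 0,"claw": 0},
  {"wx": 0,"wy": 0,"wz": 0,"tx": -0.0012,"ty": 0,"tz": 0,"claw": 0},
  {"wx": 0,"wy": 0,"wz": 0,"tx": -0.0015,"ty": 0,"tz": 0,"claw": 0},
  {"wx": 0,"wy": 0,"wz": 0,"tx": -0.0015,"ty": 0,"tz": 0,"claw": 0},
  {"wx": 0,"wy": 0,"wz": 0,"tx": -0.0015,"ty": 0,"tz": 0,"claw": 0},
  {"wx": 0,"wy": 0,"wz": 0,"tx": -0.0015,"ty": 0,"tz": 0,"claw": 0},
  {"wx": 0,"wy": 0,"wz": 0,"tx": -0.0015,"ty": 0,"tz": 0,"claw": 0},
  {"wx": 0,"wy": 0,"wz": 0,"tx": -0.0015,"ty": 0,"tz": 0,"claw": 0},
])

```text
time: 13.55
tool_pos: [0.5975, -0.0817, 0.177]
ee_rot: [3.142, -0.005, 3.085]
contact_force: [-9.0, 0.1, -1.3]
opening: 0.0002
gripper_force: 4.0
```

Emit:
jog_arm([
  {"wx": 0,"wy": 0,"wz": 0,"tx": 0.012,"ty": 0,"tz": 0,"claw": 0},
  {"wx": 0,"wy": 0,"wz": 0,"tx": 0.035,"ty": 0,"tz": -0.005,"claw": 0},
  {"wx": 0,"wy": 0,"wz": 0,"tx": 0.065,"ty": 0.015,"tz": -0.01,"claw": 0},
  {"wx": 0,"wy": 0,"wz": 0,"tx": 0.095,"ty": 0.035,"tz": -0.01,"claw": 0},
  {"wx": 0,"wy": 0,"wz": 0,"tx": 0.113,"ty": 0.055,"tz": -0.01,"claw": 0},
  {"wx": 0,"wy": 0,"wz": 0,"tx": 0.117,"ty": 0.064,"tz": -0.005,"claw": 0},
  {"wx": 0,"wy": 0,"wz": 0,"tx": 0.117,"ty": 0.064,"tz": 0.005,"claw": 0},
  {"wx": 0,"wy": 0,"wz": 0,"tx": 0.117,"ty": 0.064,"tz": 0.018,"claw": 0},
  {"wx": 0,"wy": 0,"wz": 0,"tx": 0.117,"ty": 0.064,"tz": 0.018,"claw": 0},
  {"wx": 0,"wy": 0,"wz": 0,"tx": 0.117,"ty": 0.064,"tz": 0.018,"claw": 0},
])

```text
time: 14.55
tool_pos: [0.4879, -0.0121, 0.159]
ee_rot: [-3.141, 0.001, 3.084]
contact_force: [0.3, -0.6, 0.1]
opening: 0.0002
gripper_force: 0.0
```

```bash
python3 go.py -0.1025 0.03 0.14; python3 look.py 5
```

```text
t 14.55 gate pos [-0.1009  0.0292  0.159 ] F [ 0.3 -0.6  0.1] open 0.00022507036987564597
shift [0.0016 0.0008 0.019 ] turn [-0.     0.001 -0.001] world [ 0.486 -0.011  0.14 ]
side 224 [ 0.0173 -0.0508  0.1651] [ 0.0492 -0.0246  0.2026] [ 0.0301 -0.0415  0.1871]
scene 167 [ 0.0202 -0.0513  0.1753] [ 0.0493 -0.0243  0.201 ] [ 0.0339 -0.0401  0.192 ]
```

View pics/k5.png

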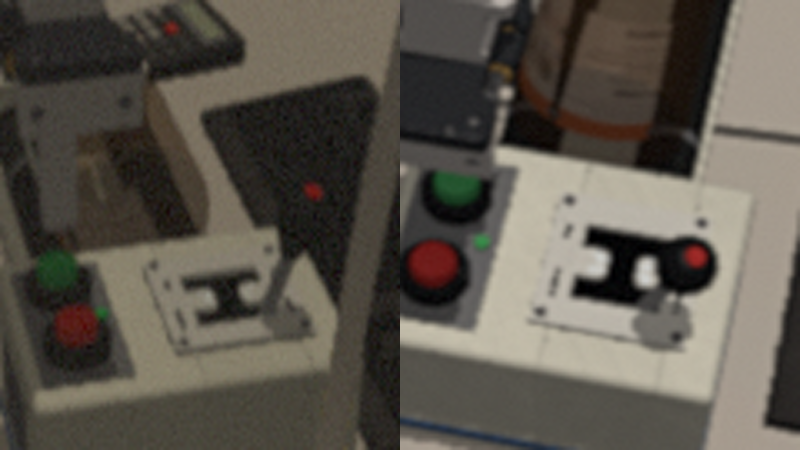

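The lever is in the far right slot, and both buttons are visible. I check its angle with the red dot on top of the knob, about 172 mm from the pivot.

```bash
python3 - <<'E'
from h import *
from go import gate
for f,box in(('scene0',(350,140,370,152)),('scene1',(350,130,400,170)),('scene2',(340,170,385,190)),('scene5',(370,170,400,200)),('side0',(310,120,335,136)),('side2',(325,138,355,155)),('side5',(350,138,370,155))):
    z=np.load(f'pics/{f}.npz'); m={k:z[k] for k in('K','distortion','T')}; p=z['p'].astype(int)
    x0,y0,x1,y1=box; s=(p[...,0]-np.maximum(p[...,1],p[...,2]))[y0:y1,x0:x1]; 
    w=np.clip(s-35,0,None); 
    if w.sum()==0: print(f,'none',s.max()); continue
    vv,uu=np.mgrid[y0:y1,x0:x1]; u,v=(uu*w).sum()/w.sum(),(vv*w).sum()/w.sum()
    zz=.204 
    for _ in range(5):
        g=gate(onz(m,u,v,zz)); zz=.035+np.sqrt(max(.171**2-g[0]**2-g[1]**2,0))
    print(f,round(u,1),round(v,1),g.round(4),'fwd ang',np.arctan2(g[0],g[2]-.035).round(3),'across',np.arctan2(-g[1],g[2]-.035).round(3))
E
```

```text
scene0 359.4 146.1 [-0.0256  0.0372  0.1999] fwd ang -0.154 across -0.222
scene1 375.0 148.0 [0.0046 0.038  0.2017] fwd ang 0.028 across -0.224
scene2 365.4 180.3 [ 1.000e-04 -3.890e-02  2.015e-01] fwd ang 0.001 across 0.229
scene5 386.0 183.6 [ 0.0389 -0.0352  0.1977] fwd ang 0.235 across 0.213
side0 317.3 131.2 [-0.0248  0.0439  0.1985] fwd ang -0.151 across -0.263
side2 339.6 146.1 [ 1.000e-04 -3.350e-02  2.027e-01] fwd ang 0.001 across 0.197
side5 358.5 145.6 [ 0.039  -0.0325  0.1983] fwd ang 0.234 across 0.196
```

The lever is home at 0.235, so I press the green button.

Emit:
jog_arm([
  {"wx": 0,"wy": 0,"wz": 0,"tx": 0.0015,"ty": 0.001,"tz": 0.008,"claw": 0},
  {"wx": 0,"wy": 0,"wz": 0,"tx": 0.0015,"ty": 0.001,"tz": 0.014,"claw": 0},
  {"wx": 0,"wy": 0,"wz": 0,"tx": 0.0015,"ty": 0.001,"tz": 0.018,"claw": 0},
  {"wx": 0,"wy": 0,"wz": 0,"tx": 0.0015,"ty": 0.001,"tz": 0.021,"claw": 0},
  {"wx": 0,"wy": 0,"wz": 0,"tx": 0.0015,"ty": 0.001,"tz": 0.023,"claw": 0},
  {"wx": 0,"wy": 0,"wz": 0,"tx": 0.0015,"ty": 0.001,"tz": 0.025,"claw": 0},
  {"wx": 0,"wy": 0,"wz": 0,"tx": 0.0015,"ty": 0.001,"tz": 0.027,"claw": 0},
  {"wx": 0,"wy": 0,"wz": 0,"tx": 0.0015,"ty": 0.001,"tz": 0.028,"claw": 0},
  {"wx": 0,"wy": 0,"wz": 0,"tx": 0.0015,"ty": 0.001,"tz": 0.029,"claw": 0},
  {"wx": 0,"wy": 0,"wz": 0,"tx": 0.0015,"ty": 0.001,"tz": 0.029,"claw": 0},
])

```text
time: 15.65
tool_pos: [0.4851, -0.0101, 0.132]
ee_rot: [3.141, 0.0, 3.085]
contact_force: [-4.9, -0.5, 17.7]
opening: 0.0005
gripper_force: 9.2
```

Emit:
jog_arm([
  {"wx": 0,"wy": 0,"wz": 0,"tx": 0,"ty": 0,"tz": 0.0005,"claw": 0},
  {"wx": 0,"wy": 0,"wz": 0,"tx": 0,"ty": 0,"tz": 0.001,"claw": 0},
  {"wx": 0,"wy": 0,"wz": 0,"tx": 0,"ty": 0,"tz": 0.0015,"claw": 0},
  {"wx": 0,"wy": 0,"wz": 0,"tx": 0,"ty": 0,"tz": 0.0015,"claw": 0},
  {"wx": 0,"wy": 0,"wz": 0,"tx": 0,"ty": 0,"tz": 0.0015,"claw": 0},
  {"wx": 0,"wy": 0,"wz": 0,"tx": 0,"ty": 0,"tz": 0.0015,"claw": 0},
  {"wx": 0,"wy": 0,"wz": 0,"tx": 0,"ty": 0,"tz": 0.0015,"claw": 0},
  {"wx": 0,"wy": 0,"wz": 0,"tx": 0,"ty": 0,"tz": 0.0015,"claw": 0},
  {"wx": 0,"wy": 0,"wz": 0,"tx": 0,"ty": 0,"tz": 0.0015,"claw": 0},
  {"wx": 0,"wy": 0,"wz": 0,"tx": 0,"ty": 0,"tz": 0.0015,"claw": 0},
])

```text
time: 16.65
tool_pos: [0.4852, -0.01, 0.1317]
ee_rot: [3.141, 0.001, 3.085]
contact_force: [-7.4, 0.0, 31.4]
opening: 0.0003
gripper_force: 15.5
```

```bash
python3 look.py 6
```

```text
side 223 [ 0.0171 -0.0513  0.1653] [ 0.0507 -0.0249  0.2013] [ 0.0303 -0.0413  0.1871]
scene 167 [ 0.0202 -0.0506  0.178 ] [ 0.0497 -0.0234  0.201 ] [ 0.0341 -0.0403  0.1923]
```

View pics/k6.png

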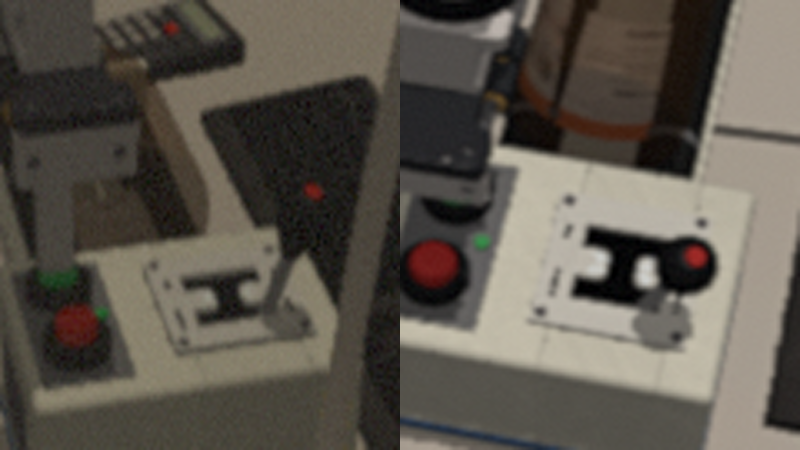

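The fingertips rest on the green cap, which is bottomed hard: 31 N with no further travel, and the cap's top edge has dropped from side crop row 250 to about 270. Now I release it and clear away.

Emit:
jog_arm([
  {"wx": 0,"wy": 0,"wz": 0,"tx": 0,"ty": 0,"tz": -0.005,"claw": 0},
  {"wx": 0,"wy": 0,"wz": 0,"tx": 0,"ty": 0,"tz": -0.015,"claw": 0},
  {"wx": 0,"wy": 0,"wz": 0,"tx": 0,"ty": 0,"tz": -0.035,"claw": 0},
  {"wx": 0,"wy": 0,"wz": 0,"tx": 0,"ty": 0,"tz": -0.065,"claw": 0},
  {"wx": 0,"wy": 0,"wz": 0,"tx": 0,"ty": 0,"tz": -0.095,"claw": 0},
  {"wx": 0,"wy": 0,"wz": 0,"tx": 0,"ty": 0,"tz": -0.12,"claw": 0},
  {"wx": 0,"wy": 0,"wz": 0,"tx": 0,"ty": 0,"tz": -0.13,"claw": 0},
  {"wx": 0,"wy": 0,"wz": 0,"tx": 0,"ty": 0,"tz": -0.13,"claw": 0},
  {"wx": 0,"wy": 0,"wz": 0,"tx": 0,"ty": 0,"tz": -0.13,"claw": 0},
  {"wx": 0,"wy": 0,"wz": 0,"tx": 0,"ty": 0,"tz": -0.13,"claw": 0},
])

```text
time: 17.75
tool_pos: [0.4844, -0.0101, 0.2576]
ee_rot: [-3.141, -0.003, 3.085]
contact_force: [-0.6, -0.1, -0.1]
opening: 0.0005
gripper_force: 0.0
```

```bash
python3 look.py 7; python3 -c "
from m import *
from go import gate
blobs('scene7',(300,150,335,200))
print(env.hand_in())"
```

```text
side 223 [ 0.0172 -0.051   0.1654] [ 0.0493 -0.0258  0.2017] [ 0.0302 -0.0413  0.1871]
scene 169 [ 0.0202 -0.0503  0.1784] [ 0.0497 -0.0238  0.2024] [ 0.0341 -0.0402  0.1923]
scene7 green [314 157  14  12 141] [320.3 162.4] [ 0.488  -0.015   0.1374]
scene7 red [308 180  13  11 108] [314.3 184.9] [ 0.4848 -0.0703  0.137 ]
scene7 black [310 157  20  18 158] [319.2 168.1] [ 0.4874 -0.0262  0.133 ]
scene7 black [304 180  20  19 163] [312.9 191.2] [ 0.4839 -0.0814  0.1305]
the job is handed in; nothing more can be done
None
```

I handed the job in at about 18 s: the lever measured fully home in third, then the green button was pressed to its stop and came back up; the red button, the bottle on the rollers and the other bottles were not touched, and no verdict was returned.

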